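# Set the aperture lever and release the shutter

### The job

Set the larger of the two round irises for the next exposure: with your fingertips gently push the post on its lever around the arc until the lever's pointer lines up with the nose of the brass set-mark clamped on the rim, then press the white shutter button on the small grey box all the way in and let it go. Only push and press, without pinching the lever or lifting anything; leave the smaller iris and everything else on the desk as they are.

Things in the scene. Friction and masses are not known exactly. Their poses are not given: they have to be found in the camera images.
- iris: The LARGER iris: round black housing, 210 mm across, 50 mm high, fixed. Origin on its axis at desk level, z up, -x to the middle of its scale. On top an aluminium ring (100 mm across, top 70 mm above the desk) turns about the vertical axis with a radial steel lever (10 mm wide, 55 to 61 mm above the desk): a post near its end, then a thin pointer over a flat aluminium scale arc.
- iris_ring (a joint): Angle of the larger iris's ring, rad: 0 when the lever points along the housing's -x, growing counter-clockwise seen from above; stops at -0.95 and 0.95. The ring has dry friction (about 0.06 N m, under 1 N at the post), no spring, and stays where it is left.
- iris_post (a point): Top centre of the post on the larger iris's lever: an upright steel cylinder 12 mm across, 74 mm from the ring's axis, its top 99 mm above the desk, its foot on the lever at 61 mm. At the start the lever is near its negative stop, so it has to be pushed counter-clockwise (seen from above).
- iris_pointer (a point): End of the thin pointer on the larger iris's lever, 88 mm from the axis on the lever's centre line, 56 mm above the desk.
- iris_setpoint (a point): Place on the larger iris's scale, 88 mm from the axis, 56 mm above the desk, where the pointer's end must come: the nose of the set-mark aims at it. The set-mark is a brass block (12 x 16 mm, top 60 mm, screw 63 mm above the desk) fixed on the rim just outside the scale, nose towards the axis. The lever passes it freely. It lies 0.45 to 1.65 rad from the lever's start.
- small: The SMALLER iris, to be left alone: same make, housing 144 mm across, 50 mm high, fixed to the desk, post top 99 mm above the desk, its lever post 47 mm from the axis; origin on its axis at the desk surface. It has a set-mark of its own that is of no concern.
- small_pointer (a point): End of the smaller iris's pointer, 57 mm from its axis, 56 mm above the desk. It must not be moved.
- release_top (a point): Centre of the top of the shutter's push button: white, round, 28 mm across, on a grey box 65 x 60 mm, 36 mm high, fixed to the desk between the robot and the irises. It is pressed straight down.
- release (a joint): Travel of the shutter button, m: 0 out, 0.006 fully in (4 N); it springs back.
- lens_post: Bystander, loose on the desk: steel rod 13 mm thick on an aluminium foot 40 mm across, 70 mm tall. Origin at the middle of its underside.
- driver: Bystander, loose on the desk: screwdriver 170 mm long with a black handle. To be left alone.
- filter_case: Bystander, loose on the desk: flat grey plastic case 65 x 65 x 18 mm. Origin at the middle of its underside.
- jar: Bystander, loose on the desk: jar 52 mm across, 65 mm tall, white cap. Origin at the middle of its underside.
- lens_ring: Bystander, loose on the desk: bare aluminium ring, 64 mm outside, 48 mm inside, 12 mm high, loose on the desk. Origin at the middle of its underside.
- lens_cap: Bystander, loose on the desk: black disc 58 mm across, 12 mm high. Origin at the middle of its underside.
- power_head: Bystander, loose on the desk: dark steel disc 60 mm across, 22 mm high. Origin at the middle of its underside.
Things that resemble listed ones, but are neither listed nor needed, are in the scene too. What is shaped like the part that bears release_top but pink is not meant.

How it is judged:
On the way, in this order (a step that is already met when the one before it is completed fails the run):
1. the larger iris's pointer stands within 4 mm of its set-mark, the ring at rest (horizontal distance between iris_pointer and iris_setpoint below 0.004 m and velocity of joint iris_ring between -0.05 and 0.05 rad/s), for 0.3 s.
2. the shutter button is pressed in (more than 4 of its 6 mm) with the iris set (value of joint release above 0.004 m and horizontal distance between iris_pointer and iris_setpoint below 0.004 m), for 0.05 s.
At the end, for the whole second after the job is handed in: The larger iris's pointer is within 4 mm of the set-mark's place (horizontally) and at rest, the shutter button has been pressed and is out again (less than 1.5 mm in), the smaller iris's pointer is within 4 mm of its start, and no bystander is more than 15 mm from its start (all of step 1 and value of joint release below 0.0015 m and distance of small_pointer from where it was at the start of the episode below 0.004 m and distance of each of lens_post, driver, filter_case, jar, lens_ring, lens_cap, power_head from where it was at the start of the episode below 0.015 m); the robot touches nothing.
It fails at once if the shutter button is pushed in while the larger iris is not at its set-mark (value of joint release above 0.004 m and horizontal distance between iris_pointer and iris_setpoint above 0.005 m).
It fails at once if the larger iris (its lever, ring or housing) is pinched or pushed harder than 15 N (contact force between iris and the fingers above 15 N).
It fails at once if the smaller iris's ring is turned (pointer more than 4 mm from its start) (distance of small_pointer from where it was at the start of the episode above 0.004 m).
It fails at once if a bystander is moved or lifted by more than 15 mm (distance of any of lens_post, driver, filter_case, jar, lens_ring, lens_cap, power_head from where it was at the start of the episode above 0.015 m).
It also fails if it takes over 45 s, if anything falls off the work surface, if the arm or the gripper's body presses on something with over 40 N, if the wrist force passes 120 N, or if a joint passes its speed limit or range.

### The arm

A 6-joint arm with a two-finger parallel gripper is mounted at the origin on the work surface. World frame = base frame: x ahead of the robot, y to its left, z up, the work surface at z = 0. Lengths are in m, angles in rad, forces in N, time in s.
With the tool pointing down it reaches from about 0.35 to 0.975 m from the base axis. Payload 4.9 kg.
Tool frame: the origin (TCP) lies at the very end of the fingers, on their centre line; the grasp point (between the pads) lies 19 mm behind it; z points along the fingers, x is the direction in which the jaws open and shut, and the axes are right-handed (so a half turn about z gives the same grasp; the last joint's range is limited). The gripper opens to 85 mm and grips with 20 to 120 N. Pads are 22 mm wide; open, the fingers measure 114 mm over their backs; the gripper's body (76 mm by 85 mm) begins 54 mm behind the grasp point. The pads swing forward as they close: fully open they stand 13 mm farther back than shut.
Start: joints at [-0.119, 0.053, 1.613, -0, 1.476, -0.119], TCP at [0.625, 0, 0.207] pointing down, gripper open.
Joint ranges: [-3.01, 3.01], [-1.01, 2.22], [0.06, 2.58], [-1.02, 4.17], [0.09, 2.62], [-3.14, 3.14]. Speed limits (rad/s): [2.57, 2.57, 3.14, 3.14, 3.14, 3.14].

### API

Orientations are given as a rotation vector (axis times angle).
In Python, from station import readout, viewer, ctrl, nets gives the robot as it stands. The module is installed in compiled form; this text tells all that it offers.
- The arm moves only by the tool step_arm, never from a script. Its argument "moves" is a list that holds one entry, the list of rows, each a list of 4 numbers: the shift along the world's x, y, z in cm, then the turn about the world's z in rad. In form: [[[dx, dy, dz, yaw], ...]]. A call has 1 to 10 rows; each row shifts and turns the commanded pose from where the row before left it; what a row does not reach is not made up. A row lasts 1/12 s, in which the tool goes at most 41.7 mm and 7.16 degrees, less where a joint would pass 70% of its speed; a pose out of reach is approached as far as the arm can. A call is refused whole if a number of a shift passes 4.17 or a number of a turn 0.125, either way. A call with a gripper value outside its range is refused whole. "grip" is the closure, from 0 (fully open) to 1 (shut), set as the call begins (left out, the last holds). The fingers move at their own pace and stop on an object; "squeeze" is the grip in N (left out, the last holds). Time passes only in rows, so rows that do not move let the fingers close. It gives the time, the measured TCP pose, the force and the opening at its end, in the units of the state.
- readout.get_obs(): the state, without advancing time (a new reading comes with each control period).
- viewer.get_image(name): name is "scene" or "side" or "wrist"; returns the picture (420x560x3 uint8, blue, green, red); there is no depth.
- viewer.calibration(name): a dict with "camera_matrix" (3x3 intrinsics, pixels), "R" (3x3) and "t" (3): a world point X has camera coordinates R X + t. Camera axes: x right, y down, z forward; pixel columns grow to the right and rows downward; lengths in m; the calibration is good to about 2 mm. A picture is of the moment at which its call begins: read the wrist's pose just before it. calibration takes no time and is no camera call; for the wrist camera it gives the pose at the moment of the call.
- ctrl.finish_job(): hands the job in, once; it reports no verdict.
Trained networks look in the newest picture that a camera, given by its name, has taken for a name from the list of things; names that differ only in an ending like _2 or _b are one class to them, and where a whole thing is asked for, a point or a joint stands for the part that bears it (a point fixed in the world has none). Each returns a list of dicts, best first, with "confidence" (0 to 1); they miss things now and then, are a little off and sometimes report something else, mostly with a low value. They report only what shows in the picture. A call takes as long as a camera call. They do not tell look-alikes from the thing itself.
- nets.masks_of(camera, thing): "region" (420x560 bool, what is visible of it) and "box" ([left, top, right, bottom] in pixels, round what is visible of it).
- nets.pinpoint(camera, thing): "at" ([column, row] in pixels: a listed point, or the origin of a listed thing).
The state is a dict: "t": time; "q": joint angles; "dq": joint speeds; "effort": joint torques, N m; "tool_pos": TCP position; "tool_rot": TCP orientation; "contact_force": force on the tool from outside, world axes, zero at the start; "wrist_torque": the same for the moment, N m; "opening": finger opening in m.
Only numpy, scipy, OpenCV 4.12 (cv2) and the standard library are available. Lean on these libraries where they do the work, as an engineer would, in place of code of your own. Each camera call takes 0.05 s, during which the arm holds its last target. There are 200 camera calls.

## Working session

There is one attempt and no reset: what is moved stays moved. The work goes in short steps, Python scripts to look and compute and a tool call to move; the robot and the scene stay as the last step left them, time stands still between calls to the robot, and variables do not carry over. Pictures are saved under pics/ and viewed, about 8 in all and at most 12, crops included, and the job is handed in when it is done.

Besides the shell and the picture viewer there is one more tool, called after ">>>" as a command line: name --argument value ..., lists and objects as JSON in quotes. step_arm: Moves the arm, as the interface text tells. Its arguments: {"type":"object","properties":{"moves":{"type":"array","items":{"type":"array","items":{"type":"array","items":{"type":"number"}}}},"grip":{"type":"number"},"squeeze":{"type":"number"}},"required":["moves"]}

```bash
mkdir -p pics
cat > h.py <<'E'
import numpy as np, cv2
from station import readout, viewer, ctrl, nets
def ray(cam,px):
    c=viewer.calibration(cam);K=np.array(c["camera_matrix"]);R=np.array(c["R"]);t=np.array(c["t"])
    d=R.T@np.linalg.solve(K,[px[0],px[1],1.]);return -R.T@t,d
def at_z(cam,px,z):
    o,d=ray(cam,px);return o+d*(z-o[2])/d[2]
def proj(cam,X):
    c=viewer.calibration(cam);p=np.array(c["camera_matrix"])@(np.array(c["R"])@np.array(X)+np.array(c["t"]));return p[:2]/p[2]
E
python3 - <<'E'
from h import *
for c in ["scene","side"]: cv2.imwrite(f"pics/{c}0.png",viewer.get_image(c))
Z=dict(iris=0,iris_post=.099,iris_pointer=.056,iris_setpoint=.056,small=0,small_pointer=.056,release_top=None)
for c in ["scene","side"]:
    print(c, "cam at",ray(c,(0,0))[0].round(3))
    for n,z in Z.items():
        for r in nets.pinpoint(c,n)[:3]:
            print(n,round(r["confidence"],2),np.round(r["at"],1),at_z(c,r["at"],.045 if z is None else z).round(4))
print(readout.get_obs())
E
```

```text
scene cam at [1.339 0.641 1.043]
iris 0.61 [239.3 203.1] [ 0.5423 -0.2062  0.    ]
iris_post 0.96 [257.8 175.1] [ 0.5028 -0.1664  0.099 ]
iris_pointer 0.57 [368.7 264.7] [0.5444 0.2299 0.056 ]
small 0.77 [341.7 277.7] [0.5784 0.1792 0.    ]
small 0.51 [258.9 177.3] [ 0.4207 -0.2414  0.    ]
small 0.23 [207.8 272.3] [ 0.7796 -0.0875  0.    ]
small_pointer 0.57 [368.2 263.3] [0.5415 0.2265 0.056 ]
release_top 0.44 [321.  207.1] [0.4458 0.0103 0.045 ]
release_top 0.42 [291.9 231.2] [0.5674 0.009  0.045 ]
release_top 0.35 [341. 276.] [0.608  0.1947 0.045 ]
side cam at [-0.07  -0.664  1.133]
iris 0.63 [339.4 285.3] [ 0.5607 -0.2227  0.    ]
iris 0.43 [244.2 244.8] [0.4704 0.0614 0.    ]
iris_post 0.9 [308.3 262.4] [ 0.5015 -0.1595  0.099 ]
iris_post 0.18 [308.8 289.2] [ 0.4439 -0.2163  0.099 ]
iris_pointer 0.68 [306.9 270.5] [ 0.5037 -0.1541  0.056 ]
iris_setpoint 0.43 [307.9 288.7] [ 0.4648 -0.1951  0.056 ]
small 0.98 [244.8 205.1] [0.5747 0.177  0.    ]
small_pointer 0.55 [226.5 187.9] [0.5505 0.2275 0.056 ]
release_top 0.64 [246.5 244.5] [0.4542 0.0289 0.045 ]
release_top 0.53 [281.9 224. ] [0.5757 0.0137 0.045 ]
{'t': 0.8, 'q': array([-1.19036746e-01,  5.26984587e-02,  1.61285595e+00, -1.32466222e-05,
        1.47603350e+00, -1.18962877e-01]), 'dq': array([-1.48213701e-03, -7.23206813e-04,  2.12155196e-03,  4.22533902e-04,
        6.83270954e-05, -1.26729144e-03]), 'effort': array([ 2.98103914e-04, -3.93636632e+01, -3.70442426e+01, -2.26799801e-05,
        1.88256822e-04,  1.18498730e-05]), 'tool_pos': array([ 6.24990484e-01, -2.54431470e-05,  2.07330875e-01]), 'tool_rot': array([ 3.14157899e+00, -1.14064133e-04,  4.94237227e-06]), 'contact_force': array([-0.10255805,  0.57486298, -0.67045828]), 'wrist_torque': array([0.05028434, 0.05970273, 0.01659527]), 'opening': 0.08543862583084869}
```

View pics/scene0.png

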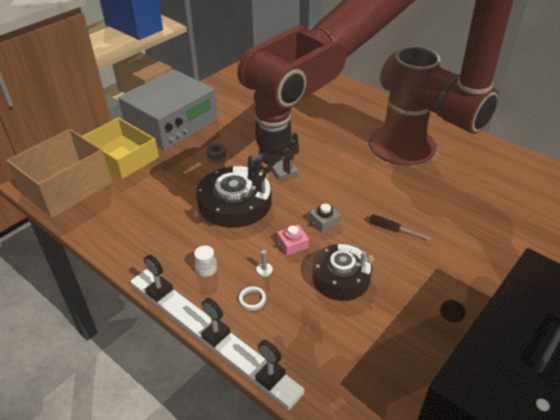

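View pics/side0.png

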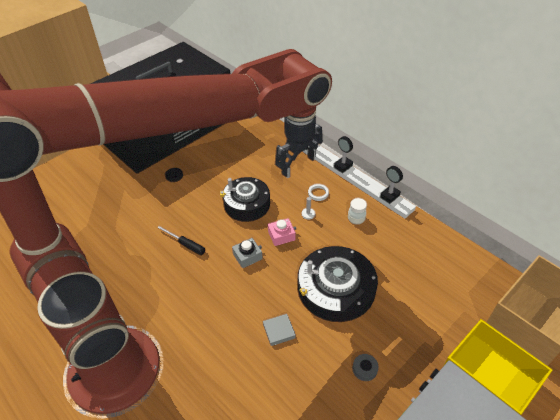

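The larger iris is at side (338,282) with its brass set-mark at (304,292). The smaller one, at (246,198), is the decoy. The grey-box button is at side (246,247) / scene (324,210); the pink box at side (282,231) / scene (292,236) isn't meant. Next I move over with the fingers shut and take a wrist close-up.

>>> step_arm --moves '[[[-2.5,-2,2,0],[-2.5,-2,2,0],[-2.5,-2,2,0],[-2.5,-2,2,0],[-2.5,-2,1,0],[0,0,0,0],[0,0,0,0]]]' --grip 1

```text
t: 1.38
tool_pos: [0.4998, -0.1009, 0.2988]
tool_rot: [3.141, -0.003, 0.005]
contact_force: [0.8, 0.1, 0.3]
opening: 0.0008
```

```bash
cat > look.py <<'E'
from h import *
import sys
o=readout.get_obs();print(o["t"],o["tool_pos"].round(4),o["tool_rot"].round(3),o["contact_force"].round(2),o["opening"])
im=viewer.get_image("wrist");cv2.imwrite(f"pics/{sys.argv[1]}.png",im)
print("cam",ray("wrist",(0,0))[0].round(3))
for n,z in dict(iris=0,iris_post=.099,iris_pointer=.056,iris_setpoint=.056,release_top=.045).items():
    for r in nets.pinpoint("wrist",n)[:3]:
        print(n,round(r["confidence"],2),np.round(r["at"],1),at_z("wrist",r["at"],z).round(4))
E
python3 look.py w1
```

```text
1.3833 [ 0.4998 -0.1009  0.2988] [ 3.141e+00 -3.000e-03  5.000e-03] [0.83 0.15 0.35] 0.000792535448568507
cam [ 0.5   -0.023  0.463]
iris 0.88 [313.2 235.5] [ 0.5457 -0.2147  0.    ]
iris 0.41 [280.2 204.6] [ 0.4983 -0.168   0.    ]
iris_post 0.78 [281.2 219.4] [ 0.4996 -0.1536  0.099 ]
iris_pointer 0.62 [279.8 204.8] [ 0.4977 -0.1499  0.056 ]
iris_setpoint 0.52 [251.7 235.8] [ 0.4622 -0.191   0.056 ]
release_top 0.83 [344.2  59.8] [0.5696 0.0159 0.045 ]
release_top 0.72 [231.3  47.5] [0.4443 0.0285 0.045 ]
```

View pics/w1.png

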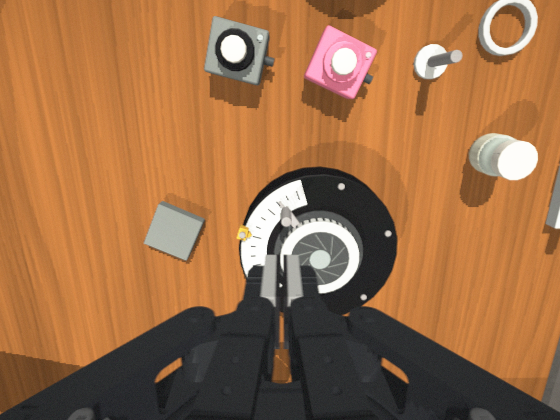

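The wrist view shows the larger iris at (319,250), with its post near (286,215) and the brass mark at (243,233). The grey-box button is at (233,47) and the pink decoy at (343,60). I'll shift for an unobstructed view.

>>> step_arm --moves '[[[0,-3,0,0],[0,-3,0,0],[0,-2,0,0],[0,0,0,0],[0,0,0,0]]]'

```text
t: 2.1
tool_pos: [0.5001, -0.1801, 0.2964]
tool_rot: [-3.14, 0.001, 0.002]
contact_force: [0.0, 0.2, -0.1]
opening: -0.0003
```

```bash
python3 look.py w2
python3 - <<'E'
import cv2
im=cv2.imread('pics/w2.png');cv2.imwrite('pics/w2c.png',cv2.resize(im[20:270,180:440],(780,750),interpolation=cv2.INTER_CUBIC)[:600])
E
```

```text
2.1 [ 0.5001 -0.1801  0.2964] [-3.14e+00  1.00e-03  2.00e-03] [ 0.04  0.18 -0.13] -0.00027813459979012266
cam [ 0.5   -0.102  0.463]
iris 0.69 [318.1 186.4] [ 0.5505 -0.2211  0.    ]
iris_post 0.78 [288.  151.9] [ 0.507  -0.1582  0.099 ]
iris_pointer 0.56 [280.  141.2] [ 0.4985 -0.1525  0.056 ]
iris_setpoint 0.59 [249.3 176.5] [ 0.4616 -0.1946  0.056 ]
release_top 0.47 [287.8 152.2] [ 0.5079 -0.1673  0.045 ]
```

View pics/w2c.png

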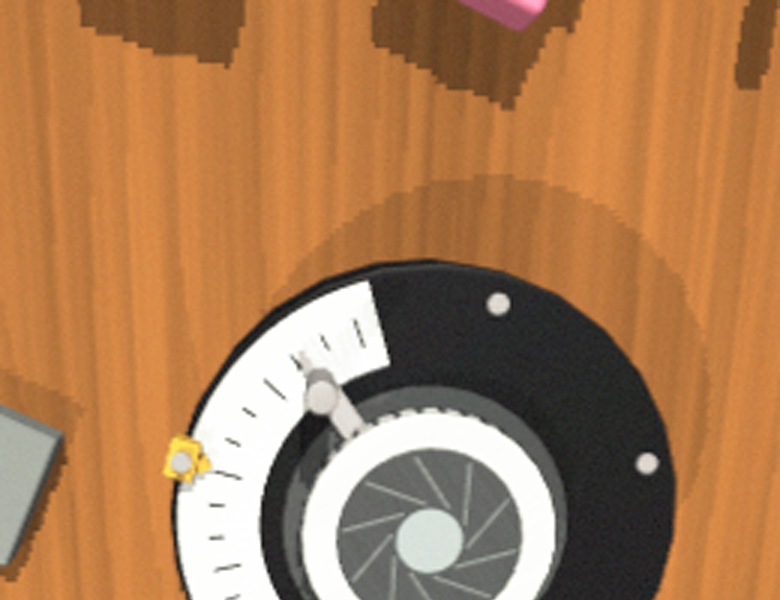

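```bash
cat > m.py <<'E'
from h import *
im=cv2.imread('pics/w2.png').astype(int)
C=at_z
# housing dark disc rim points (z=.05) and ring white outer (crop coords)
f=lambda x,y:(x/3+180,y/3+20)
g=im.max(2)
r=nets.masks_of("wrist","iris")
print([(round(a["confidence"],2),a["box"]) for a in r[:3]])
w=((im.min(2)>170)).astype(np.uint8)
n,l,s,c=cv2.connectedComponentsWithStats(w)
for i in range(1,n):
    if s[i,4]>150: print(i,s[i],c[i])
P=dict(nose=(f(211,461),.057),screw=(f(182,462),.063),ptr=(f(300,355),.056),post=(f(321,397),.099),hub=(f(429,541),.07),
 ringL=(f(302,530),.07),ringR=(f(557,530),.07),ringT=(f(429,408),.07),hL=(f(174,520),.05),hR=(f(676,500),.05),hT=(f(425,264),.05))
for k,(p,z) in P.items(): print(k,np.round(p,1),C("wrist",p,z).round(4))
# triangulate button & iris post from scene/side
from scipy.optimize import least_squares
for k,(a,b) in dict(button=((324,209.5),(247,246)),).items():
    X=least_squares(lambda X:np.r_[proj("scene",X)-a,proj("side",X)-b],[.45,.02,.04]).x;print(k,X.round(4))
E
python3 m.py
```

```text
[(0.6, [240.3, 106.8, 404.5, 270.5])]
13 [ 491   68   67   44 1833] [530.19367158  86.88543372]
14 [ 239  114  126  134 6406] [289.06228536 183.34779894]
63 [312 190  22  21 366] [322.66393443 199.7704918 ]
89 [264 258  13  48 222] [270.38288288 280.51801802]
nose [250.3 173.7] [ 0.463  -0.1912  0.057 ]
screw [240.7 174. ] [ 0.4522 -0.1903  0.063 ]
ptr [280.  138.3] [ 0.4985 -0.1496  0.056 ]
post [287.  152.3] [ 0.506  -0.1591  0.099 ]
hub [323.  200.3] [ 0.5495 -0.2206  0.07  ]
ringL [280.7 196.7] [ 0.4993 -0.2161  0.07  ]
ringR [365.7 196.7] [ 0.5997 -0.216   0.07  ]
ringT [323. 156.] [ 0.5475 -0.1678  0.07  ]
hL [238.  193.3] [ 0.4465 -0.2176  0.05  ]
hR [405.3 186.7] [ 0.6526 -0.209   0.05  ]
hT [321.7 108. ] [ 0.5464 -0.1159  0.05  ]
button [0.4504 0.0232 0.047 ]
```

>>> step_arm --moves '[[[0.74,0.94,-1,-0.118],[0.74,0.94,-1,-0.118],[0.74,0.94,-2,-0.118],[0.74,0.94,-2,-0.118],[0,0,-3,-0.118],[0,0,-3,-0.118],[0,0,-3,-0.118],[0,0,-3,-0.118],[0,0,0,0],[0,0,0,0]]]'

```text
t: 3.28
tool_pos: [0.5283, -0.1415, 0.1158]
tool_rot: [2.8, -1.423, -0.006]
contact_force: [-0.1, 0.4, -0.1]
opening: 0.0003
```

```bash
python3 look.py w3
```

```text
3.2833 [ 0.5283 -0.1415  0.1158] [ 2.8   -1.423 -0.006] [-0.06  0.35 -0.13] 0.000270857478785904
cam [ 0.592 -0.097  0.284]
iris 0.83 [371.3 225.1] [ 0.5524 -0.2259  0.    ]
iris_post 0.6 [369.1 224.9] [ 0.566  -0.1807  0.099 ]
iris_pointer 0.95 [264.4 255.1] [ 0.4971 -0.1532  0.056 ]
release_top 0.94 [  2.4 163. ] [0.443  0.0336 0.045 ]
release_top 0.63 [108.1  12.7] [0.5705 0.0175 0.045 ]
```

View pics/w3.png

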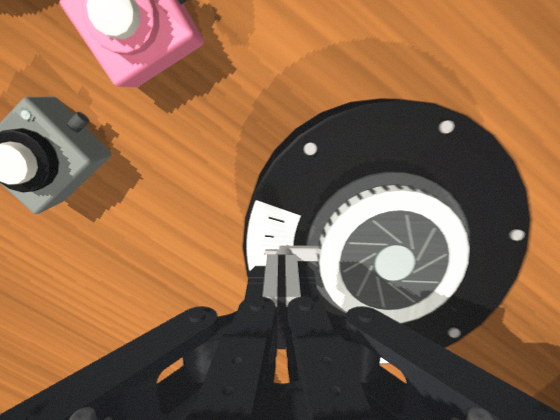

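The fingers sit just behind the lever, on its clockwise side. I'll descend beside the post and make gentle contact.

>>> step_arm --moves '[[[0,0,-2,0],[0,0,-1.9,0],[0,0,0,0],[-0.24,-0.18,0,0],[-0.24,-0.18,0,0],[-0.24,-0.18,0,0],[-0.24,-0.18,0,0],[0,0,0,0]]]'

```text
t: 4.25
tool_pos: [0.5201, -0.1503, 0.0794]
tool_rot: [2.798, -1.429, 0.003]
contact_force: [0.1, 0.3, -0.4]
opening: -0.0002
```

>>> step_arm --moves '[[[-0.36,-0.16,0,0.052],[-0.35,-0.18,0,0.052],[-0.34,-0.2,0,0.052],[-0.33,-0.22,0,0.052],[-0.32,-0.24,0,0.052],[-0.31,-0.25,0,0.052],[-0.29,-0.27,0,0.052],[-0.28,-0.28,0,0.052],[0,0,0,0],[0,0,0,0]]]'

```text
t: 5.08
tool_pos: [0.4944, -0.1678, 0.0787]
tool_rot: [3.032, -0.822, 0.001]
contact_force: [-0.4, 0.3, -0.3]
opening: -0.0
```

```bash
python3 look.py w4
python3 - <<'E'
from h import *
cv2.imwrite("pics/side4.png",viewer.get_image("side"))
im=cv2.imread("pics/side4.png");cv2.imwrite("pics/side4c.png",cv2.resize(im[225:335,280:400],(720,660),interpolation=cv2.INTER_CUBIC)[:600])
for n,z in dict(iris_post=.099,iris_pointer=.056,iris_setpoint=.056).items():
    for r in nets.pinpoint("side",n)[:2]: print(n,round(r["confidence"],2),np.round(r["at"],1),at_z("side",r["at"],z).round(4))
E
```

```text
5.0833 [ 0.4944 -0.1678  0.0787] [ 3.032e+00 -8.220e-01  1.000e-03] [-0.39  0.3  -0.31] -1.0934668859446596e-05
cam [ 0.533 -0.101  0.245]
iris 0.87 [377.9 227. ] [ 0.5485 -0.2196  0.    ]
iris_post 0.86 [296.  243.2] [ 0.5066 -0.1597  0.099 ]
iris_pointer 0.59 [269.6 208.2] [ 0.4965 -0.1505  0.056 ]
iris_setpoint 0.64 [269.  205.4] [ 0.497  -0.1488  0.056 ]
iris_post 0.9 [308.9 261.4] [ 0.5048 -0.1584  0.099 ]
iris_setpoint 0.59 [307.1 288.4] [ 0.464 -0.193  0.056]
iris_setpoint 0.56 [276.9 330.3] [ 0.3271 -0.2247  0.056 ]
```

View pics/side4c.png

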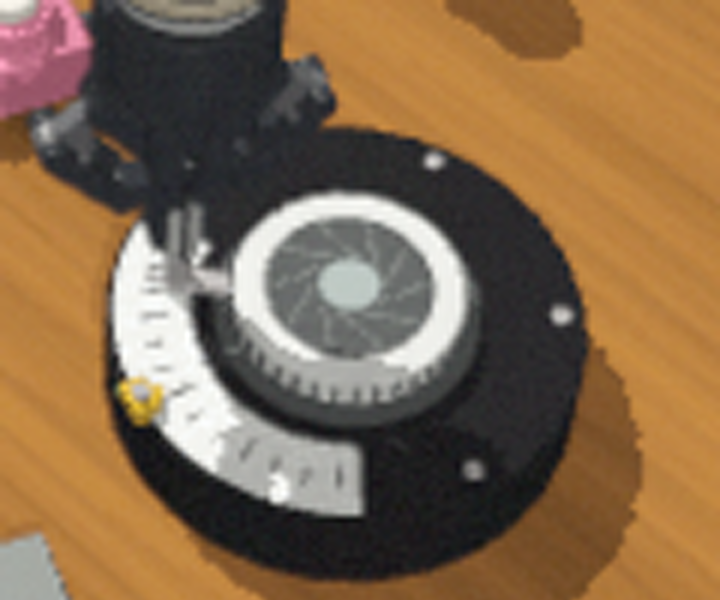

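```bash
python3 -c "
import cv2
im=cv2.imread('pics/w4.png');cv2.imwrite('pics/w4c.png',cv2.resize(im[140:340,180:440],(780,600),interpolation=cv2.INTER_CUBIC))"
```

```text
(no output)
```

View pics/w4c.png

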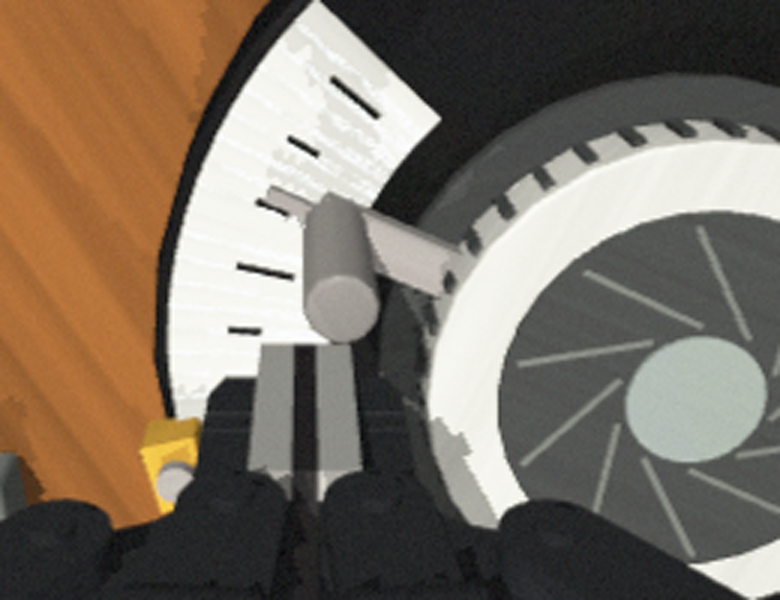

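Run:
```python
from h import *
from scipy.spatial.transform import Rotation as Ro
o=readout.get_obs();c=viewer.calibration("wrist");K=np.array(c["camera_matrix"]);R=np.array(c["R"]);t=np.array(c["t"])
print(K.round(1).tolist())
Rt=Ro.from_rotvec(o["tool_rot"]).as_matrix();p=o["tool_pos"]
print("R tool->cam",(R@Rt).round(3).tolist(),"cam in tool",(Rt.T@(-R.T@t-p)).round(4))
print("tcp px",proj("wrist",p), "+-9mm corners",[proj("wrist",p+Rt@np.array([a,b,0])).round(0).tolist() for a in(-.01,.01) for b in(-.011,.011)])
Rc=R@Rt; tc=R@p+t
def pj(X,pos,rv):
    q=K@(Rc@(Ro.from_rotvec(rv).as_matrix().T@(np.array(X)-pos))+tc);return (q[:2]/q[2]).round(1)
for nm,pos,rv in (("w2",[.5001,-.1801,.2964],[-3.14,.001,.002]),("w3",[.5283,-.1415,.1158],[2.8,-1.423,-.006]),("w4",p,o["tool_rot"])):
    print(nm,[ (k,pj(X,np.array(pos),rv)) for k,X in dict(posttop=(.506,-.159,.099),postfoot=(.506,-.159,.061),ptr=(.4978,-.1483,.056),hub=(.5495,-.2195,.07)).items()])
for cam in("side","scene"): print(cam,proj(cam,p),proj(cam,(.506,-.159,.099)))
```

```text
[[346.5, 0.0, 281.2], [0.0, 346.5, 205.6], [0.0, 0.0, 1.0]]
R tool->cam [[1.0, 0.001, -0.001], [-0.001, 0.953, -0.303], [0.0, 0.303, 0.953]] cam in tool [-0.0002 -0.0772 -0.1659]
tcp px [281.5297513  250.06525291] +-9mm corners [[262.0, 231.0], [263.0, 269.0], [301.0, 230.0], [300.0, 269.0]]
w2 [('posttop', array([287.1, 151.8])), ('postfoot', array([286.5, 146.7])), ('ptr', array([279.4, 136.8])), ('hub', array([323.3, 199.2]))]
w3 [('posttop', array([283.3, 281.5])), ('postfoot', array([283.1, 253.5])), ('ptr', array([264.2, 250.9])), ('hub', array([393.6, 260.1]))]
w4 [('posttop', array([294.5, 242.7])), ('postfoot', array([292. , 215.2])), ('ptr', array([269.9, 203.8])), ('hub', array([413.2, 271.4]))]
side [308.34663814 270.61332247] [309.37921947 261.26379592]
scene [259.83170948 179.25394014] [258.99452151 176.77964268]
```

Run:
```python
from h import *
a=cv2.imread("pics/side4.png")[235:290,285:335];b=viewer.get_image("scene")[145:200,235:285]
m=np.hstack([cv2.resize(x,(400,440),interpolation=cv2.INTER_CUBIC) for x in(a,b)])
cv2.imwrite("pics/mix4.png",np.clip(m.astype(float)*1.5,0,255).astype(np.uint8))
```

```text
(no output)
```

View pics/mix4.png

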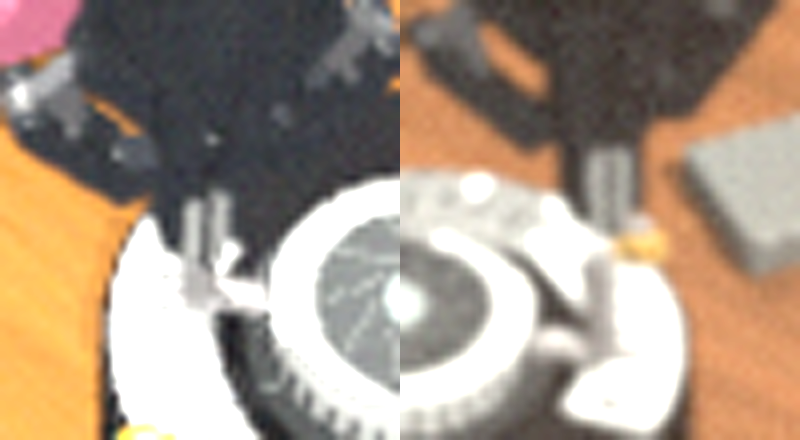

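The fingers have passed over the post without touching it: the lever hasn't moved, and the pads look about 2 cm higher than the TCP reading. I'll lift, go back, descend lower and try again.

>>> step_arm --moves '[[[0,0,3,0],[0.9,0.65,0,-0.103],[0.9,0.65,0,-0.103],[0.9,0.65,0,-0.103],[0.9,0.65,0,-0.103],[0,0,-1.5,0],[0,0,-1.5,0],[0,0,-0.8,0],[0,0,-0.6,0],[0,0,0,0]]]'

```text
t: 6.47
tool_pos: [0.5291, -0.1412, 0.0627]
tool_rot: [2.801, -1.423, -0.005]
contact_force: [0.2, 1.1, 0.4]
opening: 0.0002
```

Run:
```python
from h import *
o=readout.get_obs();print(o["tool_pos"].round(4),o["tool_rot"].round(3),o["contact_force"].round(2))
a=viewer.get_image("wrist")[140:320,190:370];b=viewer.get_image("scene")[135:205,225:295]
m=np.hstack([cv2.resize(x,(400,400),interpolation=cv2.INTER_CUBIC) for x in(a,b)])
cv2.imwrite("pics/mix5.png",np.clip(m.astype(float)*1.3,0,255).astype(np.uint8))
p=o["tool_pos"]
for dz in(0,.01,.02,.03): print(dz,(proj("scene",p+[0,0,dz])-[225,135])*400/70+[400,0],(proj("wrist",p+[0,0,dz])-[190,140])*400/180)
```

```text
[ 0.5291 -0.1412  0.0627] [ 2.801 -1.423 -0.005] [0.2  1.06 0.42]
0 [591.8829222  336.37419596] [198.04050729 243.79955378]
0.01 [591.16569214 320.51250073] [197.84098227 262.58391047]
0.02 [590.4418753  304.50513748] [197.61831873 283.54665175]
0.03 [589.71138053 288.35009033] [197.36824393 307.09003663]
```

View pics/mix5.png

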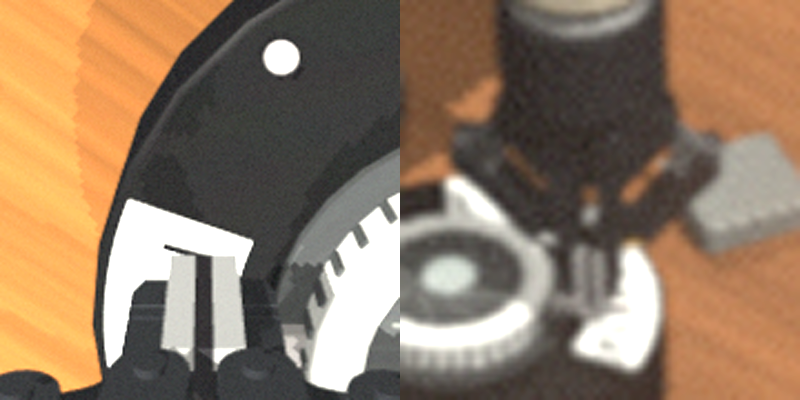

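The tip is about 18 mm above the TCP reading, so at z ≈ 0.08, well below the post top. Pushing now.

>>> step_arm --moves '[[[0,0,-0.3,0],[-0.24,-0.18,0,0],[-0.24,-0.18,0,0],[-0.24,-0.18,0,0],[-0.24,-0.18,0,0],[-0.24,-0.18,0,0],[0,0,0,0]]]'

```text
t: 7.15
tool_pos: [0.5179, -0.1509, 0.0615]
tool_rot: [-2.801, 1.424, -0.0]
contact_force: [0.4, 0.4, 0.5]
opening: 0.0001
```

>>> step_arm --moves '[[[-0.36,-0.16,0,0.052],[-0.35,-0.18,0,0.052],[-0.34,-0.2,0,0.052],[-0.33,-0.22,0,0.052],[-0.32,-0.24,0,0.052],[-0.31,-0.25,0,0.052],[0,0,0,0],[0,0,0,0]]]'

```text
t: 7.82
tool_pos: [0.498, -0.1632, 0.0614]
tool_rot: [2.987, -0.973, -0.0]
contact_force: [0.3, -0.5, -0.2]
opening: -0.0001
```

```bash
cat > ang.py <<'E'
from h import *
o=readout.get_obs();p=o["tool_pos"];C=np.array([.5495,-.2195]);print(o["t"],p.round(4),o["tool_rot"].round(3),o["contact_force"].round(2))
A=lambda X:(round(float(np.hypot(*(X[:2]-C))),4),round(float(np.degrees(np.arctan2(*(X[:2]-C)[::-1]))),1))
print("tcp",A(p))
for c in("side","wrist","scene"):
    viewer.get_image(c)
    for n,z in dict(iris_post=.099,iris_pointer=.056,iris_setpoint=.056).items():
        for r in nets.pinpoint(c,n)[:2]:
            X=at_z(c,r["at"],z);print(c,n,round(r["confidence"],2),np.round(r["at"],1),X.round(4),A(X))
E
python3 ang.py
```

```text
7.8167 [ 0.498  -0.1632  0.0614] [ 2.987 -0.973 -0.   ] [ 0.33 -0.49 -0.19]
tcp (0.0763, 132.5)
side iris_pointer 0.26 [179.6 240.5] [0.3272 0.1619 0.056 ] (0.4414, 120.2)
side iris_setpoint 0.54 [309.  287.5] [ 0.4694 -0.1945  0.056 ] (0.0839, 162.7)
wrist iris_post 0.35 [161.1 359.3] [ 0.4327 -0.1604  0.099 ] (0.1309, 153.2)
scene iris_post 0.95 [257.1 171.4] [ 0.4921 -0.1787  0.099 ] (0.0704, 144.6)
scene iris_pointer 0.71 [267.7 271.7] [0.7172 0.0587 0.056 ] (0.3248, 58.9)
scene iris_pointer 0.58 [266.7 180.3] [ 0.4656 -0.1683  0.056 ] (0.0983, 148.6)
```

>>> step_arm --moves '[[[-0.29,-0.28,0,0.052],[-0.27,-0.29,0,0.052],[-0.26,-0.3,0,0.052],[-0.24,-0.32,0,0.052],[0,0,0,0],[0,0,0,0],[0.5,0.7,0,0],[0.8,1.1,1,0],[0.8,1.1,2,0],[0,0,0,0]]]'

```text
t: 9.25
tool_pos: [0.512, -0.1452, 0.095]
tool_rot: [3.073, -0.653, 0.01]
contact_force: [1.1, -0.1, 0.9]
opening: -0.0
```

```bash
python3 ang.py
python3 - <<'E'
from h import *
cv2.imwrite("pics/w6.png",cv2.resize(viewer.get_image("wrist")[150:400,80:390],(744,600),interpolation=cv2.INTER_CUBIC))
E
```

```text
9.25 [ 0.512  -0.1452  0.095 ] [ 3.073 -0.653  0.01 ] [ 1.09 -0.11  0.92]
tcp (0.0833, 116.8)
side iris_post 0.82 [312.2 274. ] [ 0.4825 -0.1912  0.099 ] (0.0727, 157.1)
side iris_pointer 0.64 [307.5 284.4] [ 0.4735 -0.1853  0.056 ] (0.0833, 155.8)
side iris_pointer 0.64 [311.  273.9] [ 0.5035 -0.1691  0.056 ] (0.0682, 132.4)
side iris_setpoint 0.39 [306.  289.6] [ 0.4594 -0.1936  0.056 ] (0.0938, 163.9)
scene iris_post 0.89 [256.1 164.5] [ 0.4712 -0.2015  0.099 ] (0.0803, 167.1)
scene iris_pointer 0.96 [263.2 177.1] [ 0.4614 -0.1853  0.056 ] (0.0945, 158.8)
```

View pics/w6.png

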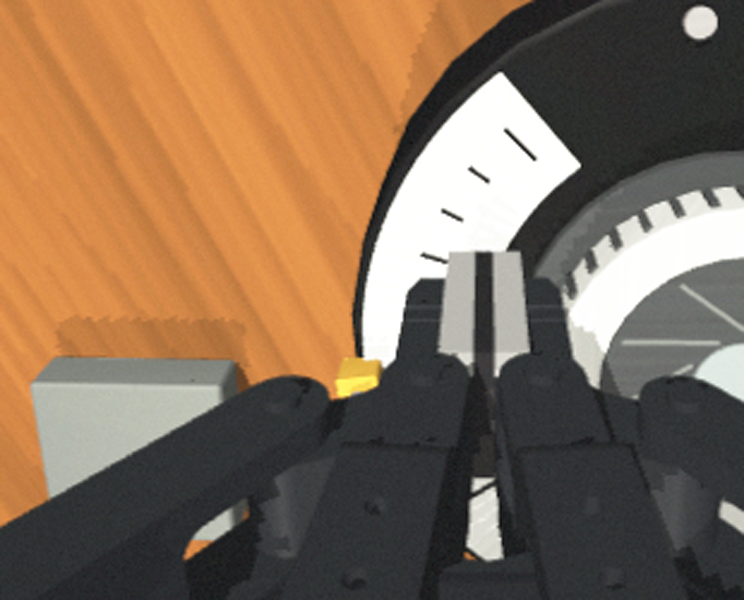

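>>> step_arm --moves '[[[0,0,3,0],[0,0,3,0],[0,0,3,0],[-0.3,-0.9,3,0.105],[-0.3,-0.9,3,0.105],[-0.3,-0.9,3,0.105],[-0.3,-0.9,2,0.105],[0,0,0,0],[0,0,0,0]]]'

```text
t: 10.65
tool_pos: [0.497, -0.1826, 0.2928]
tool_rot: [3.14, -0.004, 0.004]
contact_force: [-0.3, 0.5, -1.6]
opening: 0.0
```

```bash
python3 ang.py
python3 - <<'E'
from h import *
cv2.imwrite("pics/w7f.png",viewer.get_image("wrist"))
im=cv2.imread("pics/w7f.png");cv2.imwrite("pics/w7.png",cv2.resize(im[110:230,220:380],(800,600),interpolation=cv2.INTER_CUBIC))
E
```

```text
10.65 [ 0.497  -0.1826  0.2928] [ 3.14  -0.004  0.004] [-0.25  0.52 -1.61]
tcp (0.0642, 144.9)
side iris_post 0.63 [310.7 274.5] [ 0.4787 -0.1896  0.099 ] (0.0768, 157.1)
side iris_pointer 0.9 [310.8 283.9] [ 0.4806 -0.1902  0.056 ] (0.0749, 157.0)
side iris_setpoint 0.41 [307.8 290. ] [ 0.4618 -0.1976  0.056 ] (0.0904, 166.0)
side iris_setpoint 0.26 [364.6 369.5] [ 0.3997 -0.4347  0.056 ] (0.2622, -124.8)
wrist iris_post 0.62 [270.6 178.8] [ 0.484  -0.1875  0.099 ] (0.0729, 154.0)
wrist iris_pointer 0.63 [260.  171.4] [ 0.4704 -0.189   0.056 ] (0.0847, 158.9)
wrist iris_setpoint 0.67 [252.8 177.7] [ 0.462  -0.1968  0.056 ] (0.0904, 165.4)
scene iris_post 0.62 [257.1 165. ] [ 0.4711 -0.1979  0.099 ] (0.0814, 164.6)
scene iris_pointer 0.75 [262.5 175.8] [ 0.4583 -0.1908  0.056 ] (0.0956, 162.5)
scene iris_pointer 0.26 [400.8 231. ] [0.3956 0.2288 0.056 ] (0.474, 108.9)
scene iris_setpoint 0.48 [259.1 174.9] [ 0.4616 -0.2009  0.056 ] (0.0899, 168.0)
scene iris_setpoint 0.29 [260.8 177.2] [ 0.4661 -0.1902  0.056 ] (0.0883, 160.7)
```

View pics/w7.png

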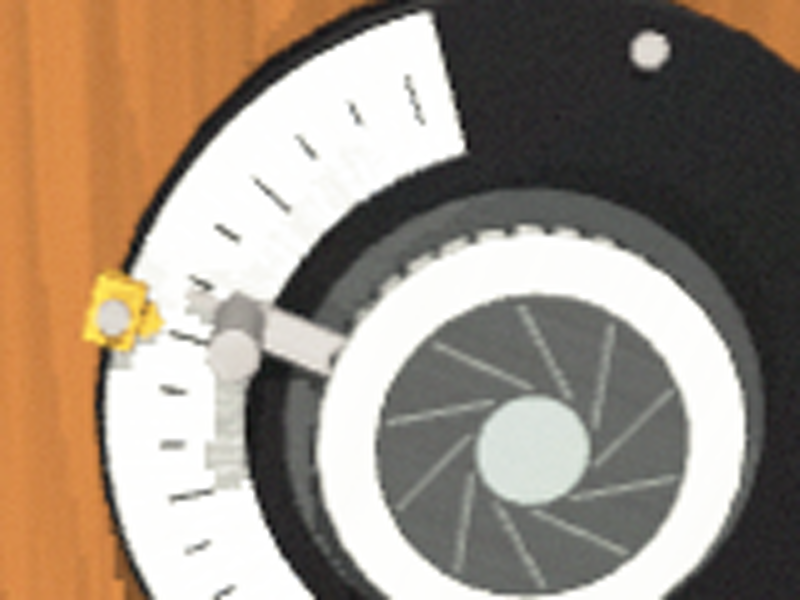

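Run:
```python
from h import *
f=lambda x,y:(x/5+220,y/5+110)
def a(C):
    for k,p,z in (("ptr",(191,299),.056),("post",(233,355),.099),("nose",(161,322),.057),("screw",(113,317),.063)):
        X=at_z("wrist",f(*p),z);v=X[:2]-C;print(k,X.round(4),np.hypot(*v).round(4),np.degrees(np.arctan2(v[1],v[0])).round(1))
L,R,T=at_z("wrist",f(317,445),.07),at_z("wrist",f(747,445),.07),at_z("wrist",f(532,233),.07)
C=np.array([(L[0]+R[0])/2,T[1]-.05]);print(C);a(C);a(np.array([.5495,-.2195]))
```

```text
[ 0.54885385 -0.22021709]
ptr [ 0.4692 -0.1881  0.056 ] 0.0859 158.1
post [ 0.4807 -0.1912  0.099 ] 0.074 157.0
nose [ 0.462  -0.1934  0.057 ] 0.0909 162.8
screw [ 0.4515 -0.1909  0.063 ] 0.1017 163.2
ptr [ 0.4692 -0.1881  0.056 ] 0.0863 158.7
post [ 0.4807 -0.1912  0.099 ] 0.0744 157.7
nose [ 0.462  -0.1934  0.057 ] 0.0913 163.4
screw [ 0.4515 -0.1909  0.063 ] 0.1021 163.7
```

>>> step_arm --moves '[[[-0.2,0.6,-3,-0.11],[-0.2,0.6,-3,-0.11],[-0.2,0.6,-3,-0.11],[-0.1,0.47,-3,0],[0,0,-3,0],[0,0,-3,0],[0,0,-2,0],[0,0,-2,0],[0,0,-1.1,0],[0,0,0,0]]]'

```text
t: 12.13
tool_pos: [0.4874, -0.1583, 0.0574]
tool_rot: [-3.097, 0.516, 0.008]
contact_force: [0.4, 0.8, 0.5]
opening: 0.0002
```

>>> step_arm --moves '[[[0,0,0,0],[0,0,0,0]]]'

```text
t: 12.3
tool_pos: [0.4906, -0.1599, 0.0619]
tool_rot: [3.098, -0.516, 0.004]
contact_force: [-0.4, 0.5, -0.7]
opening: -0.0002
```

>>> step_arm --moves '[[[-0.1,-0.3,0,0],[-0.1,-0.3,0,0],[-0.1,-0.3,0,0],[-0.1,-0.3,0,0],[-0.1,-0.3,0,0],[-0.1,-0.3,0,0],[-0.05,-0.15,0,0],[-0.05,-0.15,0,0],[0,0,0,0],[0,0,0,0]]]'

```text
t: 13.13
tool_pos: [0.4824, -0.1805, 0.0602]
tool_rot: [3.099, -0.516, 0.0]
contact_force: [0.8, 0.1, 0.2]
opening: -0.0002
```

```bash
python3 ang.py
```

```text
13.1333 [ 0.4824 -0.1805  0.0602] [ 3.099 -0.516  0.   ] [0.82 0.07 0.2 ]
tcp (0.0776, 149.8)
side iris_post 0.56 [312.5 277. ] [ 0.4765 -0.1979  0.099 ] (0.0761, 163.6)
side iris_post 0.31 [277.1 333.3] [ 0.3063 -0.248   0.099 ] (0.2449, -173.3)
side iris_pointer 0.59 [309.6 285.9] [ 0.474  -0.1923  0.056 ] (0.0803, 160.2)
side iris_setpoint 0.42 [309.5 289.5] [ 0.4659 -0.1996  0.056 ] (0.0859, 166.6)
side iris_setpoint 0.29 [245.3 246.7] [0.4415 0.0185 0.056 ] (0.2614, 114.4)
wrist iris_pointer 0.69 [256.6 276.8] [ 0.4636 -0.1929  0.056 ] (0.09, 162.8)
wrist iris_setpoint 0.89 [255.8 276.1] [ 0.4633 -0.1923  0.056 ] (0.0904, 162.5)
scene iris_post 0.87 [256.1 162.4] [ 0.4642 -0.208   0.099 ] (0.0861, 172.3)
scene iris_post 0.41 [258.4 176.6] [ 0.5065 -0.1608  0.099 ] (0.0728, 126.2)
scene iris_pointer 0.83 [262.9 175.4] [ 0.4563 -0.1911  0.056 ] (0.0975, 163.1)
scene iris_setpoint 0.52 [258.5 177.2] [ 0.4704 -0.1952  0.056 ] (0.0828, 162.9)
```

Looks aligned. I'll back off, rise to the same vantage and check.

>>> step_arm --moves '[[[0.1,0.3,0,0],[0.3,0.9,0,0],[0.3,0.9,2,0],[0,0,3,0],[0,0,3,0],[0,0,3,0],[0,-1,3,0.11],[0.2,-1,3,0.11],[0.2,-0.5,3,0.11],[0.2,0,3,0]]]'

```text
t: 14.57
tool_pos: [0.4955, -0.1842, 0.2918]
tool_rot: [3.141, 0.005, 0.0]
contact_force: [0.4, -0.3, -0.5]
opening: 0.0002
```

>>> step_arm --moves '[[[0,0,0,0],[0,0,0,0],[0,0,0,0]]]'

```text
t: 14.82
tool_pos: [0.4954, -0.1836, 0.2895]
tool_rot: [-3.141, -0.001, 0.001]
contact_force: [-0.5, 0.3, -0.5]
opening: -0.0002
```

```bash
python3 ang.py
python3 - <<'E'
from h import *
im=viewer.get_image("wrist");cv2.imwrite("pics/w8f.png",im)
cv2.imwrite("pics/w8.png",cv2.resize(im[110:230,220:380],(800,600),interpolation=cv2.INTER_CUBIC))
E
```

```text
14.8167 [ 0.4954 -0.1836  0.2895] [-3.141e+00 -1.000e-03  1.000e-03] [-0.46  0.31 -0.52]
tcp (0.0649, 146.5)
side iris_post 0.57 [312.4 276. ] [ 0.4785 -0.1957  0.099 ] (0.0749, 161.5)
side iris_post 0.4 [172.1 176.2] [0.4426 0.3428 0.099 ] (0.5724, 100.8)
side iris_pointer 0.61 [309.4 288.8] [ 0.4673 -0.198   0.056 ] (0.085, 165.3)
side iris_setpoint 0.48 [307.3 288.5] [ 0.4641 -0.1936  0.056 ] (0.0892, 163.1)
side iris_setpoint 0.45 [353.9 217.6] [ 0.7323 -0.1206  0.056 ] (0.2078, 28.4)
wrist iris_post 0.88 [268.  183.8] [ 0.4805 -0.1955  0.099 ] (0.0731, 160.9)
wrist iris_pointer 0.81 [258.4 174.1] [ 0.4678 -0.1948  0.056 ] (0.0854, 163.2)
wrist iris_setpoint 0.46 [253.1 176.1] [ 0.4617 -0.1974  0.056 ] (0.0906, 165.9)
scene iris_post 0.88 [255.4 165.3] [ 0.4751 -0.2006  0.099 ] (0.0768, 165.7)
scene iris_pointer 0.84 [258.6 175.7] [ 0.4652 -0.1995  0.056 ] (0.0866, 166.7)
scene iris_setpoint 0.4 [255.6 175.3] [ 0.4694 -0.2073  0.056 ] (0.081, 171.3)
scene iris_setpoint 0.17 [216.6 153. ] [ 0.4669 -0.3676  0.056 ] (0.1696, -119.1)
```

View pics/w8.png

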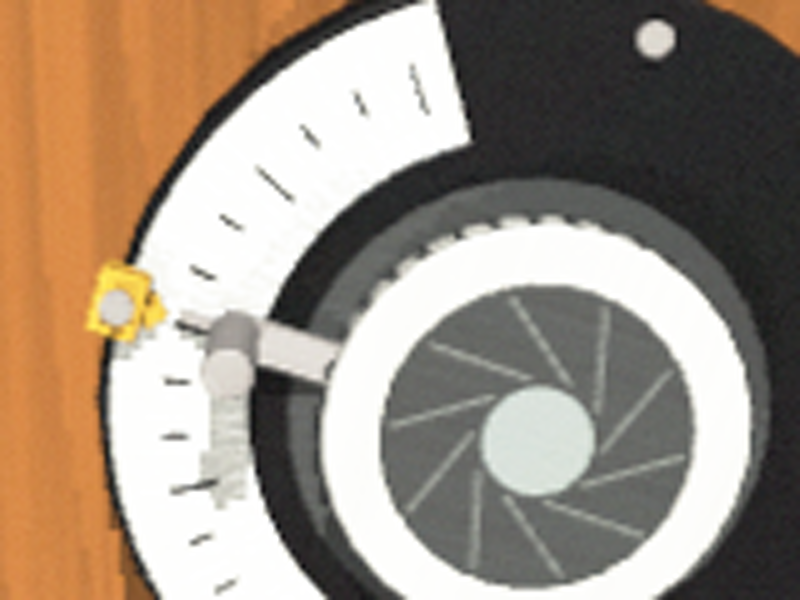

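The pointer at crop (185,319) lies on the line through the nose at (165,312), so the iris is set. Now the button: I move to where the wrist camera sees it.

>>> step_arm --moves '[[[-1,3,0,0],[-1,3,0,0],[-1,3,0,0],[-1,3,0,0],[-0.5,1.3,0,0],[0,0,0,0],[0,0,0,0]]]'

```text
t: 16.05
tool_pos: [0.4507, -0.0513, 0.2906]
tool_rot: [3.141, 0.002, 0.002]
contact_force: [0.2, 0.1, -0.2]
opening: 0.0
```

Run:
```python
from h import *
from scipy.optimize import least_squares
o=readout.get_obs();print(o["tool_pos"].round(4))
im=viewer.get_image("wrist");cv2.imwrite("pics/w9.png",im)
for r in nets.pinpoint("wrist","release_top")[:3]: print(r["confidence"],r["at"],at_z("wrist",r["at"],.046).round(4))
e=proj("wrist",(.45,.023,.047));print("expected",e)
x0,y0=int(e[0])-30,int(e[1])-30
g=im[max(y0,0):y0+60,x0:x0+60]
w=(g.min(2)>185).astype(np.uint8);n,l,s,c=cv2.connectedComponentsWithStats(w)
for i in range(1,n):
    if s[i,4]>30:
        p=c[i]+[x0,max(y0,0)];print("white",s[i],p,at_z("wrist",p,.046).round(4))
        X=least_squares(lambda X:np.r_[proj("scene",X)-(324,209.5),proj("side",X)-(247,246),2*(proj("wrist",X)-p)],[.45,.02,.04]).x;print(X.round(4))
```

```text
[ 0.4507 -0.0513  0.2906]
0.66 [277.2, 95.4] [0.4462 0.0249 0.046 ]
0.63 [387.4, 109.3] [0.5719 0.0096 0.046 ]
0.55 [518.5, 189.9] [ 0.7412 -0.0859  0.046 ]
expected [280.58514136  97.1726959 ]
white [ 18  17  24  26 485] [279.49484536  96.25154639] [0.4488 0.024  0.046 ]
[0.4489 0.0239 0.0467]
```

>>> step_arm --moves '[[[-0.18,2.5,0,0],[0,2.5,-2,0],[0,2.52,-3,0],[0,0,-3,0],[0,0,-3,0],[0,0,-3,0],[0,0,-3,0],[0,0,-3,0],[0,0,-1.5,0],[0,0,0,0]]]'

```text
t: 16.98
tool_pos: [0.4454, 0.0232, 0.0704]
tool_rot: [-3.141, 0.003, 0.015]
contact_force: [-1.0, 0.4, 0.3]
opening: 0.0
```

>>> step_arm --moves '[[[0,0,-0.5,0],[0,0,-0.5,0],[0,0,-0.3,0],[0,0,0,0],[0,0,0,0]]]'

```text
t: 17.4
tool_pos: [0.4494, 0.0238, 0.0632]
tool_rot: [3.141, -0.0, 0.002]
contact_force: [0.3, 0.8, -1.3]
opening: -0.0001
```

>>> step_arm --moves '[[[0,0,-0.5,0],[0,0,-0.5,0],[0,0,-0.3,0],[0,0,0,0],[0,0,0,0]]]'

```text
t: 17.82
tool_pos: [0.4483, 0.024, 0.0489]
tool_rot: [-3.141, -0.0, 0.001]
contact_force: [-0.2, -0.2, -0.3]
opening: -0.0004
```

>>> step_arm --moves '[[[0,0,-0.3,0],[0,0,-0.3,0],[0,0,-0.3,0],[0,0,-0.3,0],[0,0,0,0],[0,0,0,0]]]'

```text
t: 18.32
tool_pos: [0.4484, 0.0239, 0.0369]
tool_rot: [-3.142, -0.0, 0.001]
contact_force: [-0.1, 0.5, 0.1]
opening: 0.0002
```

>>> step_arm --moves '[[[0,0,-0.2,0],[0,0,-0.2,0],[0,0,-0.2,0],[0,0,-0.2,0],[0,0,0,0],[0,0,0,0]]]'

```text
t: 18.82
tool_pos: [0.449, 0.0238, 0.0297]
tool_rot: [3.142, -0.0, 0.001]
contact_force: [0.2, 0.1, 3.6]
opening: -0.0003
```

>>> step_arm --moves '[[[0,0,-0.1,0],[0,0,-0.1,0],[0,0,0,0],[0,0,0,0]]]'

```text
t: 19.15
tool_pos: [0.449, 0.0239, 0.028]
tool_rot: [3.142, 0.0, 0.001]
contact_force: [-1.7, 1.2, 7.1]
opening: 0.0001
```

>>> step_arm --moves '[[[0,0,-0.1,0],[0,0,-0.1,0],[0,0,0,0],[0,0,0,0]]]'

```text
t: 19.48
tool_pos: [0.4492, 0.0239, 0.0277]
tool_rot: [3.141, 0.0, -0.001]
contact_force: [-6.8, -0.2, 18.0]
opening: -0.0001
```

The force climbed softly to about 4 N and then stiffened to 18 N with no further travel, so the button is fully in. Releasing.

>>> step_arm --moves '[[[0,0,0.6,0],[0,0,1,0],[0,0,2,0],[0,0,3,0],[0,0,3,0],[0,0,3,0],[0,0,3,0],[0,-1,3,0],[0,0,0,0],[0,0,0,0]]]'

```text
t: 20.32
tool_pos: [0.4497, 0.0135, 0.2135]
tool_rot: [3.141, -0.001, 0.007]
contact_force: [-0.2, 0.0, -0.3]
opening: -0.0001
```

```bash
python3 ang.py
python3 - <<'E'
from h import *
b=cv2.imread("pics/side0.png");a=viewer.get_image("side")
# compare bystander regions before/after (side)
d=cv2.absdiff(a,b).max(2)
for n,(x,y) in dict(lens_post=(309,208),jar=(358,210),lens_ring=(318,192),case=(279,330),small=(246,198),button=(247,247),power=(365,367),driver=(190,243),cap=(174,175)).items(): print(n,d[y-18:y+18,x-18:x+18].mean().round(1))
E
```

```text
20.3167 [0.4497 0.0135 0.2135] [ 3.141e+00 -1.000e-03  7.000e-03] [-0.24  0.01 -0.31]
tcp (0.2535, 113.2)
side iris_post 0.81 [310.9 275.2] [ 0.4776 -0.1914  0.099 ] (0.0772, 158.7)
side iris_pointer 0.7 [305.6 286.6] [ 0.4652 -0.1866  0.056 ] (0.0905, 158.7)
side iris_pointer 0.51 [355.2 219. ] [ 0.7308 -0.1266  0.056 ] (0.2037, 27.1)
side iris_setpoint 0.57 [307.5 289.4] [ 0.4625 -0.1958  0.056 ] (0.0901, 164.8)
wrist iris_setpoint 0.54 [295.4 362.2] [ 0.4634 -0.1964  0.056 ] (0.0891, 165.0)
scene iris_post 0.76 [256.5 165.9] [ 0.4751 -0.1964  0.099 ] (0.0779, 162.8)
scene iris_pointer 0.69 [260.6 176.3] [ 0.4635 -0.1934  0.056 ] (0.0899, 163.1)
scene iris_setpoint 0.53 [257.3 177.5] [ 0.4736 -0.1969  0.056 ] (0.0792, 163.4)
scene iris_setpoint 0.25 [398.5 230.2] [0.3969 0.2228 0.056 ] (0.4678, 109.0)
lens_post 5.7
jar 5.8
lens_ring 5.8
case 7.3
small 34.2
button 5.6
power 14.6
driver 5.5
cap 14.6
```

```bash
python3 -c "
from h import *
print(ctrl.finish_job())"
```

```text
the job is handed in; nothing more can be done
None
```

I set the larger iris to its brass set-mark, pressed the shutter button on the grey box fully in, let it go and handed the job in at about 20 s; no verdict was reported.

**First push:** it passed over the post without touching it, because the shut fingertips sat about 13–18 mm above the TCP reading. I went back, lowered the tool and pushed the post round in two moves.

**Iris:** the close-up after the last push showed the pointer in line with the set-mark's nose. The networks' later readings scattered by several degrees: the side camera gave the pointer at 158.7° and the mark at 164.8°, while the scene camera gave 163.1° and 163.4°. I trusted the close-up, and nothing touched the iris after it.

**Button:** the force rose to about 4 N, then climbed to 18 N with no more travel, so I took it as fully in. After release it looked the same as at the start.

**Everything else:** I compared the side picture with the one from the start.
- **Unchanged:** the lens post, jar, lens ring, filter case and screwdriver showed little or no change.
- **Larger picture change:** the areas around the smaller iris, the power head and the lens cap differed more. I put this down to the arm and its shadow, because the fingers never went near them, but I did not check it further.

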